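Set the filter wheel by its clicks and lock it

ROBOT

A 6-joint arm with a two-finger parallel gripper is mounted at the origin on a cart in front of the work surface, level with it; the furniture and walls round the work are solid. World frame = base frame: x ahead of the robot, y to its left, z up, the work surface at z = 0. Lengths are in m, angles in rad, forces in N, time in s.
With the tool pointing down it reaches from about 0.3 to 0.85 m from the base axis. Payload 4.2 kg.
Tool frame: the origin (TCP) lies at the centre of the arm's flange, where the gripper is bolted on; the fingertips stand 191 mm ahead of it and the grasp point (between the pads) lies 172 mm ahead of it; z points along the fingers, y is the line along which they close (so a half turn about z gives the same grasp; the last joint's range is limited). The gripper opens to 91 mm and grips with 3 to 60 N. Pads are 32 mm wide; open, the fingers measure 118 mm over their backs; the gripper's body (76 mm by 178 mm) begins 60 mm behind the grasp point.
Start: joints at [1.299, 0.32, 1.565, -0, 1.257, -0.02], TCP at [0.143, 0.557, 0.405] pointing down, gripper open.
Joint ranges: [-3.11, 3.11], [-0.84, 2.01], [0.21, 2.61], [-1.34, 4.49], [0.05, 2.63], [-2.56, 2.56]. Speed limits (rad/s): [2.57, 2.57, 3.14, 3.14, 3.14, 3.14].

INTERFACE

Orientations are given as a rotation vector (axis times angle).
In Python, from plant import env, imaging gives the robot as it stands. Calls block until the motion is done:
- env.move_ptp(position, orientation): joint-space move of the TCP to a pose.
- env.move_straight(position, v=0.15, rotation=None): straight line of the TCP; rotation=None keeps the orientation; v is the mean speed in m/s.
- env.set_joints(angles): joint-space move.
- env.command_gripper(opening, squeeze=None): finger opening in m; squeeze is the grip in N (None keeps the last); returns when the fingers have stopped.
- env.hold(seconds).
- env.solve_ik(position, orientation): joint angles nearest the present ones, or None.
- imaging.snapshot(name): name is "side" or "top"; returns (picture, depth): 400x640x3 uint8, red, green, blue; 400x640 float32, m along the optical axis (not along the pixel's ray), 0 where there is no reading.
- imaging.camera_model(name): a dict with "vfov" (degrees; the focal length in pixels is half the picture's height over the tangent of half this angle, whatever the lens; pixels are square), "cx", "cy" (the principal point, pixels), "rvec" (rotation vector, rad) and "tvec" (3), from world to camera coordinates, as OpenCV has them. Camera axes: x right, y down, z forward; pixel columns grow to the right and rows downward; lengths in m; the calibration is good to about 2 mm. A picture is of the moment at which its call begins. camera_model takes no time and is no camera call.
A pose or a line that the arm cannot do raises env.PlanningError and nothing moves.
- env.sign_off(): hands the job in; it is judged then, once.
Readings, each from a call of its own:
- env.get_t(): time.
- env.get_q(): joint angles.
- env.get_qd(): joint speeds.
- env.get_effort(): joint torques, N m.
- env.get_position(): TCP position.
- env.get_eef_rot(): TCP orientation.
- env.get_ft_force(): force on the tool from outside, world axes, zero at the start.
- env.get_torque(): the same for the moment, N m.
- env.get_opening(): finger opening in m.
- env.get_grip_force(): force on a finger pad.
Only numpy, scipy, OpenCV 4.12 (cv2) and the standard library are available. Lean on these libraries where they do the work, as an engineer would, in place of code of your own. Each camera call takes 0.05 s, during which the arm holds its last target. There are 200 camera calls.

TASK

Set the filter wheel to its fourth position: turn the dial clockwise (seen from above) to its stop without forcing it, then turn it back four clicks. Lock the wheel there by moving the locking pin from its parking block into the hole in the unit's cover, gently and fully home with its collar flush on the cover, and leave the other things on the bench where they stand.

Things in the scene. Friction and masses are not known exactly. Their poses are not given: they have to be found in the camera images.
- unit: Filter wheel unit, fixed to the bench: flat closed aluminium housing 150 x 150 x 36 mm. Origin: centre of its underside; z up; its y axis points from the dial to the pin hole. The dial on its cover turns the hidden wheel inside. Notches are unevenly spaced, 15 to 26 degrees apart, with a hard stop at each end of the travel, about 100 degrees in all.
- dial_grip (a point): On the axis of the black fluted unmarked dial (44 mm across, 42 to 76 mm above the bench, on the middle of the cover), at 60 mm height, good for gripping; cover 24 mm lower. Fixed to the housing, does not turn. Each click: torque resists up to 0.1 to 0.3 N m, then flips to a pull forward as the next notch is reached. Let go, the dial settles in the nearest notch.
- dial_top (a point): Centre of the dial's top face, 76 mm above the bench; does not turn either. At the clockwise stop (seen from above) the dial rests in the notch that counts as zero; the first crest of torque crossed on turning back is click one. At the start the dial rests in an unknown notch, one to three clicks from the clockwise stop; no reading tells which.
- dial_slip (a joint): Angle (rad, anticlockwise from above positive) by which the dial has slipped round on its spindle, 0 at the start. It is held there by friction alone and slips at torques above about 1 N m, over three times what a click takes: so it slips when forced against the stop, and must not be. It does not tell the dial's position.
- lock_hole (a point): Centre of the mouth of the 12 mm hole in the unit's cover, on its top face 36 mm above the bench, 56 mm from the dial's axis. The cover is 8 mm thick. Only in the notch four clicks from the clockwise stop does the wheel's own hole (14 mm) lie beneath; otherwise the pin stops with its collar about 14 mm above the cover.
- pin: Steel locking pin, about 60 g, upright. Origin: on its axis at the underside of its collar; z up. Shank below the collar 10 mm across, 24 mm long, foot tapered; collar 22 mm across, 5 mm thick; above it a round grip 14 mm across, 5 to 43 mm above the origin. Starts parked loosely in the pin block, collar on the block's top.
- pin_block: Grey plastic parking block 50 x 50 x 30 mm, fixed to the bench, with a 12 mm hole in the middle of its top. Origin: centre of its underside.
- beaker: Bystander: empty beaker 55 mm across, 71 mm high. Origin: centre of its underside.
- dish: Bystander: single petri dish 58 mm across, 15 mm high. Origin: centre of its underside.
- dishes: Bystander: short stack of petri dishes 60 mm across, 45 mm high. Origin: centre of its underside.
- reagent: Bystander: white reagent bottle 60 mm across, 120 mm high. Origin: centre of its underside.
- marker: Bystander: marker pen 135 mm long, 17 mm thick, lying. Origin: underside of its middle.

How it is judged:
By the outcome, as a careful person would: the job done as asked, in the order asked, and still so for the second after the job is handed in, with the robot touching nothing.
It also fails if it takes over 72 s, if anything falls off the work surface, if the arm or the gripper's body presses on something with over 40 N, if the wrist force passes 120 N, or if a joint passes its speed limit or range.

## Working session

There is one attempt and no reset: what is moved stays moved. The work goes in short steps, each a Python script; the robot and the scene stay as the last script left them, time stands still between calls to the robot, and variables do not carry over. Pictures are saved under pics/ and viewed, at most 10 in all, crops included, and the job is handed in when it is done.

```bash
ls; mkdir -p pics
python3 - <<'E'
from plant import env, imaging
import cv2,numpy as np
for n in("side","top"):
    p,d=imaging.snapshot(n); cv2.imwrite(f"pics/{n}0.png",p[:,:,::-1]); np.save(f"pics/{n}0.npy",d)
    m=imaging.camera_model(n);print(n,m)
    R=cv2.Rodrigues(np.array(m["rvec"],float))[0];print(-R.T@np.array(m["tvec"]))
print(env.get_t(),env.get_eef_rot(),env.get_ft_force(),env.get_torque())
E
```

```text
pics
side {'vfov': 48.391929200775024, 'cx': 317.5310503724996, 'cy': 202.89707752701628, 'rvec': array([ 0.13099018, -2.61581386,  1.61344731]), 'tvec': array([0.55686738, 0.10008884, 1.35861718])}
[0.42132255 1.22148292 0.70457538]
top {'vfov': 51.696915023354684, 'cx': 313.82782174118427, 'cy': 197.9658863744271, 'rvec': array([ 2.17865691, -2.17611074,  0.04799549]), 'tvec': array([-0.02595365,  0.56549831,  1.21588295])}
[ 0.48436191 -0.05217587  1.24960174]
0.1 [-3.94415067e-01 -3.11651850e+00  2.44622049e-03] [ 0.38424184 -0.02012566 -0.03472614] [ 0.06377107  0.00065082 -0.05527942]
```

View pics/top0.png

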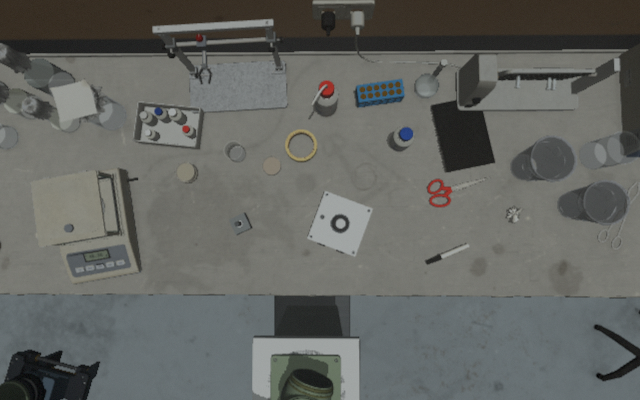

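View pics/side0.png

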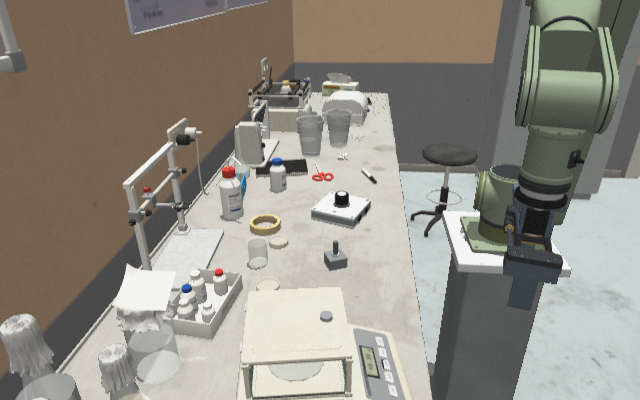

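The top view shows the unit's dial at (340,223), the pin block at (242,223) and the marker at (447,253). The side view shows the dial at (342,198) and the pin at (336,248). I'll zoom in on the unit and the pin.

Run:
```python
import cv2,numpy as np
a=cv2.imread("pics/top0.png");b=cv2.imread("pics/side0.png")
A=cv2.resize(a[185:260,225:385],None,fx=5,fy=5,interpolation=cv2.INTER_CUBIC)[:, :800]
B=cv2.resize(b[180:275,300:380],None,fx=5,fy=5,interpolation=cv2.INTER_CUBIC)
cv2.imwrite("pics/topc.png",A);cv2.imwrite("pics/sidec.png",B)
```

```text
(no output)
```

View pics/topc.png

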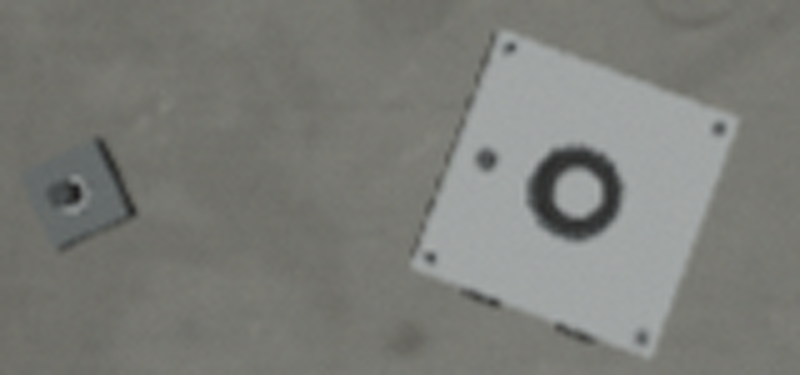

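View pics/sidec.png

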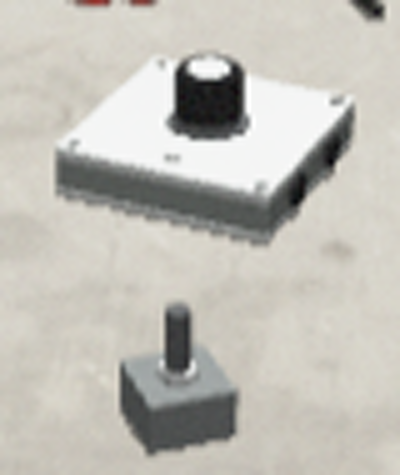

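The top crop shows the lock hole at about px (322,217), left of the dial (340,223.6), and the pin at about (238,223.5). In the side crop the hole is at about (334.6,211.4). Next I'll measure these with masks.

```bash
cat > h.py <<'E'
import cv2,numpy as np
from plant import env, imaging
from scipy.spatial.transform import Rotation as Ro
def cam(n):
    m=imaging.camera_model(n);R=cv2.Rodrigues(np.array(m["rvec"],float))[0];t=np.array(m["tvec"],float)
    return R,t,200/np.tan(np.radians(m["vfov"])/2),m["cx"],m["cy"]
def ray(n,uv,z):
    R,t,f,cx,cy=cam(n);c=-R.T@t
    d=R.T@np.array([(uv[0]-cx)/f,(uv[1]-cy)/f,1.]);return c+d*(z-c[2])/d[2]
def proj(n,P):
    R,t,f,cx,cy=cam(n);p=R@np.array(P)+t;return np.array([cx+f*p[0]/p[2],cy+f*p[1]/p[2]])
def blobs(mask,lo,hi,off=(0,0)):
    n,l,s,c=cv2.connectedComponentsWithStats(mask.astype(np.uint8))
    return [(int(s[i,4]),(c[i]+off).round(2),s[i,:4]+np.array([*off,0,0])) for i in range(1,n) if lo<=s[i,4]<=hi]
E
cat > m.py <<'E'
from h import *
g=cv2.cvtColor(cv2.imread("pics/top0.png"),cv2.COLOR_BGR2GRAY)
x0,y0=300,185;c=g[y0:262,x0:380]
w=(c>140).astype(np.uint8)
cs,_=cv2.findContours(w,cv2.RETR_EXTERNAL,cv2.CHAIN_APPROX_NONE);k=max(cs,key=cv2.contourArea)
r=cv2.minAreaRect(k);print("rect",r[0][0]+x0,r[0][1]+y0,r[1],r[2])
uv=np.array(r[0])+(x0,y0);print("cover centre",ray("top",uv,.036))
B=np.array([ray("top",q+np.array([x0,y0]),.036) for q in cv2.boxPoints(r)]);print(B.round(4),np.linalg.norm(np.diff(B,axis=0),axis=1))
inside=np.zeros_like(w);cv2.drawContours(inside,[k],-1,1,-1);inside=cv2.erode(inside,np.ones((3,3)))
dk=(c<125)&(inside>0)
for b in blobs(dk,4,400,(x0,y0)):print("dark",b,ray("top",b[1],.036).round(4))
# weighted hole centroid
def wc(g,u0,u1,v0,v1):
    p=g[v0:v1,u0:u1].astype(float);bg=np.median(p);q=np.clip(bg-p-8,0,None);V,U=np.mgrid[v0:v1,u0:u1];return np.array([(U*q).sum(),(V*q).sum()])/q.sum()
h=wc(g,318,327,213,221);print("hole top",h,ray("top",h,.036))
s=cv2.cvtColor(cv2.imread("pics/side0.png"),cv2.COLOR_BGR2GRAY)
h2=wc(s,331,339,209,214);print("hole side",h2,ray("side",h2,.036))
for n in range(200,209):print(s[n+7,328:343])
# block and pin
print(g[214:236,229:254])
E
python3 m.py
```

```text
rect 339.623291015625 223.17123413085938 (51.38106918334961, 51.615150451660156) 20.556045532226562
cover centre [ 0.49036084 -0.10144227  0.036     ]
[[ 0.4459 -0.0045  0.036 ]
 [ 0.588  -0.0575  0.036 ]
 [ 0.5349 -0.1986  0.036 ]
 [ 0.3939 -0.1449  0.036 ]] [0.15162816 0.15072664 0.15081681]
dark (4, array([368.5, 210.5]), array([368, 210,   2,   2])) [ 0.5276 -0.1861  0.036 ]
dark (214, array([339.35, 223.13]), array([330, 214,  20,  19])) [ 0.4905 -0.1006  0.036 ]
dark (14, array([321.71, 216.5 ]), array([320, 215,   4,   4])) [ 0.5098 -0.0489  0.036 ]
dark (4, array([352.75, 252.  ]), array([352, 251,   2,   3])) [ 0.4065 -0.1395  0.036 ]
hole top [321.88324324 216.47351351] [ 0.50990242 -0.0494439   0.036     ]
hole side [333.90870488 211.22505308] [ 0.51170544 -0.0482539   0.036     ]
[245 245 245 245 245 245 239 228 229 193  96  97 106  89  87]
[245 245 245 245 245 244 245 245 245 241 230 230 231 228 227]
[245 245 245 245 245 245 245 245 245 245 245 245 245 245 245]
[245 245 245 245 243 232 239 238 244 245 245 245 245 245 244]
[245 245 245 245 233 169 188 184 235 245 245 245 
[... 1871 characters left out ...]
06 104 103 106 105 105 103 105 105  95
   91  79  89  96 107 113 111]
 [107 111 109 111 109 103 103 104 104 104 104 102 104 104 104  94  89  86
   92  97 106 112 112 111 111]
 [110 109 110 111 110 106 105 104 103 103 104 104  95  88  89  93  96  99
  108 111 111 112 112 110 111]
 [110 111 111 111 111 108 105 104 105 104  93  89  79  88  95 106 111 110
  111 113 111 111 112 112 112]
 [110 111 111 112 112 110 106 104  95  82  75  87  96 106 111 112 110 109
  110 111 110 108 110 112 110]
 [110 110 112 110 110 111 110  97  79  82  93 107 112 111 110 111 111 111
  110 110 109 109 108 109 112]
 [109 109 111 112 111 111 112 103  96 105 110 110 110 109 111 111 112 109
  109 108 108 108 109 110 110]]
```

Run:
```python
from h import *
a=cv2.imread("pics/top0.png").astype(int);b=cv2.imread("pics/side0.png").astype(int)
c=a[205:245,222:262];sat=c[:,:,0]-c[:,:,2]
print("block/bench sat",sat[10,12],sat[20,10],sat[5,2])
m=((sat>3)).astype(np.uint8);m=cv2.morphologyEx(m,cv2.MORPH_CLOSE,np.ones((5,5)))
cs,_=cv2.findContours(m,cv2.RETR_EXTERNAL,cv2.CHAIN_APPROX_NONE);k=max(cs,key=cv2.contourArea)
r=cv2.minAreaRect(k);uv=np.array(r[0])+(222,205);print("block",uv,r[1],r[2],ray("top",uv,.03))
g=a[:,:,1]
p=g[218:230,232:239]; t=blobs((g[218:230,232:239]<88)&(g[218:230,232:239]>66),5,100,(232,218));print(t)
for x in t:print("grip top",ray("top",x[1],.073))
s=b[:,:,1]
for v in range(238,258):print(v,s[v,326:348])
# dial cap
cp=blobs(a[218:230,334:346,1]>120,5,200,(334,218));print([(x[0],x[1],ray("top",x[1],.076)) for x in cp])
sd=b[186:210,325:355,1];cp=blobs(sd[:12]>150,3,400,(325,186));print([(x[0],x[1],x[2]) for x in cp])
print("expected side proj of dial top, pin top", proj("side",[.4904,-.1014,.076]))
```

```text
block/bench sat -7 6 -6
block [239.69999886 223.39999962] (15.652474403381348, 16.099689483642578) 63.43495178222656 [0.48918875 0.19384861 0.03      ]
[(16, array([236.44, 223.19]), array([235, 221,   4,   5]))]
grip top [0.48960067 0.19453538 0.073     ]
238 [196 199 202 206 211 210 208 209 210 210 208 207 205 204 197 196 195 202
 195 193 194 198]
239 [203 202 206 208 210 208 210 208 206 207 206 205 204 203 196 193 197 197
 197 196 198 199]
240 [203 206 206 207 210 207 208 190 180 170 171 190 202 198 198 194 193 195
 199 200 201 201]
241 [203 205 208 206 205 204 206 153 137 126 127 147 197 196 198 192 193 199
 199 202 199 200]
242 [202 205 205 204 207 199 200 102 110 117 110 104 174 195 198 197 199 201
 198 199 198 194]
243 [200 201 197 201 203 201 198  68  77  88  84  69 159 197 198 197 201 199
 198 199 199 199]
244 [198 199 196 198 200 195 197  69  61  63  58  55 158 196 197 201 201 199
 198 197 201 201]
245 [201 197 195 199 200 198 198  71  63  63  60  57 157 195 198 200 201 202
 199 198 200 198]
246 [199 198 192 199 198 197 201  70  56  60  61  54 155 195 199 199 200 200
 198 2
[... 566 characters left out ...]
99 197 199 198]
253 [167 165 165 165 168 170 190  92  63  59  56  85 224 176 167 168 167 173
 187 196 198 196]
254 [167 168 166 166 166 145 153 133 103 102 101 193 212 153 166 167 165 165
 174 195 196 195]
255 [140 167 167 166 165 151 131 128 142 146 141 172 153 136 167 166 166 165
 166 184 196 194]
256 [ 96 167 169 169 170 165 146 107 130 132 128 127 146 157 166 167 168 167
 167 170 187 193]
257 [ 73 141 167 167 169 167 167 146 147 146 146 154 165 167 166 168 166 167
 164 166 175 176]
[(71, array([340.01, 223.14]), array([ 0.49025343, -0.10091351,  0.076     ]))]
[(307, array([339.15, 190.87]), array([325, 186,  30,  12]))]
expected side proj of dial top, pin top [341.63608508 193.22500357]
```

Run:
```python
from h import *
print("pin top side",ray("side",(335.15,241.6),.073))
b=cv2.imread("pics/side0.png");s=b[:,:,1].astype(int)
for v in range(188,208,1):print(v,s[v,331:353])
def pose(yaw): # tool down, closing line y at yaw from world y
    return (Ro.from_euler('z',yaw)*Ro.from_rotvec([0,np.pi,0])).as_rotvec()
r0=env.get_eef_rot();print(Ro.from_rotvec(r0).as_matrix().round(3))
for P in ([.4902,-.101,.35],[.4894,.194,.35],[.51,-.049,.35]):
    for yaw in np.radians([-90,-60,-30,0,30,60,90]):
        q=env.solve_ik(P,pose(yaw));print(P,round(np.degrees(yaw)),None if q is None else np.round(q,2))
```

```text
pin top side [0.49036261 0.19729628 0.073     ]
188 [208 212 213 208 209 206 208 209 208 208 206 209 211 209 209 210 210 209
 210 207 206 207]
189 [206 207 208 209 205 206 209 210 208 207 209 206 208 210 209 209 209 211
 209 209 206 203]
190 [210 207 208 207 207 210 211 211 187 187 188 186 184 210 208 209 210 209
 209 210 209 205]
191 [227 218 218 206 210 189 167 149 171 172 211 207 171 159 154 184 207 210
 210 210 208 207]
192 [211 177 234 238 213 123 116 227 236 236 241 241 236 231 150 117 149 206
 208 207 208 207]
193 [232 201 243 245 151  53 147 245 245 245 245 245 245 245 235  71  62 162
 207 210 207 206]
194 [244 241 244 236  66  42 113 208 236 245 245 245 245 222 202  61  43  99
 209 211 210 205]
195 [244 244 244 219  55  37  41  68 154 198 199 197 199 119  56  44  39  88
 233 234 227 219]
196 [244 245 244 218  58  30  35  39  42  40  38  42  37  32  34  34  26  91
 243 243 242 241]
197 [244 244 244 218  56  25  31  31  27  31  41  30  26  32  29  15  29  92
 244 245 245 245]
198 [244 244 244 219  55  29  27  27  20  25  38  27  22  28  31  25  14  91
 244 245 245 244]
199 [24
[... 1384 characters left out ...]
 0.35] -60 [ 0.36  0.29  1.76 -0.    1.1  -0.17]
[0.4894, 0.194, 0.35] -30 [ 0.36  0.29  1.76 -0.    1.1  -0.69]
[0.4894, 0.194, 0.35] 0 [ 0.36  0.29  1.76 -0.    1.1  -1.22]
[0.4894, 0.194, 0.35] 30 [ 0.36  0.29  1.76 -0.    1.1  -1.74]
[0.4894, 0.194, 0.35] 60 [ 0.36  0.29  1.76  0.    1.1  -2.26]
[0.4894, 0.194, 0.35] 90 None
[0.51, -0.049, 0.35] -90 [-0.12  0.26  1.79 -0.    1.09 -0.12]
[0.51, -0.049, 0.35] -60 [-0.12  0.26  1.79 -0.    1.09 -0.64]
[0.51, -0.049, 0.35] -30 [-0.12  0.26  1.79 -0.    1.09 -1.17]
[0.51, -0.049, 0.35] 0 [-0.12  0.26  1.79 -0.    1.09 -1.69]
[0.51, -0.049, 0.35] 30 [-0.12  0.26  1.79  0.    1.09 -2.21]
[0.51, -0.049, 0.35] 60 None
[0.51, -0.049, 0.35] 90 None
```

Both views agree on the dial at (0.4903, -0.1013). The hole lies 55.5 mm from it, against 56 mm expected. Now I'll grip the dial.

```bash
cat >> h.py <<'E'
def pose(yaw): return (Ro.from_euler('z',yaw)*Ro.from_rotvec([0,np.pi,0])).as_rotvec()
DIAL=np.array([.4903,-.1013])
def turn(dq):
    q=np.array(env.get_q() if turn.q is None else turn.q,float);q[5]+=dq;env.set_joints(q);turn.q=q
    return float(env.get_torque()[2])
turn.q=None
E
python3 - <<'E'
from h import *
P=pose(np.radians(-60))
env.move_ptp([*DIAL,.36],P);print(env.get_t())
env.move_straight([*DIAL,.234],v=.12);print(env.get_t(),env.get_position(),env.get_ft_force(),env.get_torque())
env.command_gripper(.05,20);env.command_gripper(.035,35)
print(env.get_t(),env.get_opening(),env.get_grip_force(),env.get_ft_force(),env.get_torque())
t=env.get_t()
for i in range(3):print(turn(.0175),env.get_t()-t,env.get_q()[5])
E
```

```text
2.7333
3.9333 [ 0.49063888 -0.10134595  0.23462729] [-0.48169832 -0.26191459  1.04514854] [-0.02244374 -0.06661655 -0.03823538]
4.9833 0.043226436659867175 35.00000059604645 [0.23340592 0.38837108 0.64279241] [-0.11231365  0.04670317  0.00930925]
0.1709249756731564 0.25 -0.7331404571911685
0.1584072326957477 0.5 -0.7153965961718178
0.128405435001982 0.75 -0.6978523180744649
```

Run:
```python
from h import *
t0=env.get_t();tz=.13;L=[]
for i in range(45):
    tz=turn(np.radians(1.7 if tz<.1 else .9));L.append((round(float(np.degrees(turn.q[5])),1),round(tz,2)))
    if tz>.4:break
    if len(L)>2 and False:break
print(L,env.get_t()-t0,env.get_t())
```

```text
[(-39.1, 0.09), (-37.4, 0.09), (-35.7, 0.03), (-34.0, -0.01), (-32.3, -0.07), (-30.6, -0.05), (-28.9, -0.12), (-27.2, -0.11), (-25.5, -0.24), (-23.8, -0.24), (-22.1, -0.32), (-20.4, -0.41), (-18.7, 0.1), (-17.0, 0.93)] 3.5 9.2333
```

Run:
```python
from h import *
print(env.get_torque(),env.get_q()[5],env.get_opening(),env.get_ft_force())
t0=env.get_t();L=[];st=-1;crest=0;pk=0
for i in range(72):
    tz=turn(-np.radians(1.5));L.append((round(float(np.degrees(turn.q[5])),1),round(tz,2)))
    if i<2: continue
    if st<0 and tz>.08: st=1;crest+=1;L.append("C%d"%crest);pk=0
    elif st>0 and tz<-.06: st=-1;L.append("N")
    if crest==4 and st<0: break
    if tz<-.45 and i>3:L.append("STOP?");break
print(L,env.get_t()-t0,env.get_t())
```

```text
[-0.43125159  0.61790224  0.92646641] -0.2989580057661764 0.04317585268124083 [-2.9877869  -1.49907407  0.58729433]
[(-18.6, -0.09), (-20.1, -0.23), (-21.6, -0.19), (-23.1, -0.17), (-24.6, -0.07), (-26.1, -0.04), (-27.6, -0.05), (-29.1, 0.01), (-30.6, 0.01), (-32.1, 0.03), (-33.6, 0.02), (-35.1, 0.17), 'C1', (-36.6, 0.2), (-38.1, 0.24), (-39.6, 0.33), (-41.1, 0.37), (-42.6, -0.13), 'N', (-44.1, -0.23), (-45.6, -0.13), (-47.1, -0.12), (-48.6, -0.12), (-50.1, -0.12), (-51.6, -0.02), (-53.1, 0.05), (-54.6, 0.03), (-56.1, 0.07), (-57.6, 0.08), 'C2', (-59.1, 0.17), (-60.6, 0.22), (-62.1, 0.27), (-63.6, 0.22), (-65.1, -0.24), 'N', (-66.6, -0.17), (-68.1, -0.11), (-69.6, -0.1), (-71.1, -0.09), (-72.6, -0.07), (-74.1, 0.02), (-75.6, 0.08), (-77.1, 0.05), (-78.6, 0.12), 'C3', (-80.1, 0.23), (-81.6, 0.27), (-83.1, 0.2), (-84.6, -0.23), 'N', (-86.1, -0.14), (-87.6, -0.17), (-89.1, -0.08), (-90.6, -0.03), (-92.1, 0.03), (-93.6, 0.06), (-95.1, 0.06), (-96.6, 0.12), 'C4', (-98.1, 0.19), (-99.6, 0.2), (-101.1, -0.01), (-102.6, -0.16), 'N'] 14.25 23.4833
```

Run:
```python
from h import *
turn(np.radians(1.2));print("tz",env.get_torque()[2])
env.command_gripper(.075,5)
p=env.get_position();env.move_straight([p[0],p[1],.34],v=.15)
PIN=np.array([.4897,.1952])
Y=np.radians(-110.6)
env.move_ptp([*PIN,.31],pose(Y+np.pi/2));f0=env.get_ft_force()
env.command_gripper(.04);env.move_straight([*PIN,.232],v=.12)
print(env.get_t(),env.get_position(),env.get_ft_force()-f0)
env.command_gripper(.008,5);print("close",env.get_opening(),env.get_grip_force(),env.get_ft_force()-f0,env.get_torque(),env.get_t())
for n in("top","side"):
    im,d=imaging.snapshot(n);cv2.imwrite(f"pics/{n}1.png",im[:,:,::-1])
a=cv2.imread("pics/top1.png")[185:260,225:385];b=cv2.imread("pics/side1.png")[150:275,290:390]
A=cv2.resize(a,None,fx=4,fy=4);B=cv2.resize(b,None,fx=4,fy=4)
C=np.zeros((A.shape[0]+300,640,3),np.uint8);C[:A.shape[0]]=A;C[A.shape[0]:,:240]=B[:300,80:320];cv2.imwrite("pics/c1.png",C[:600])
```

```text
tz -0.2100167558718608
27.8833 [0.49003359 0.19535615 0.23250856] [ 0.09148285 -0.83747003 -0.96112042]
close 0.013486785175883807 5.000280663371086 [-0.40546689 -0.83326253  1.48182844] [-0.1088956   0.09684026 -0.0312854 ] 28.4
```

View pics/side1.png

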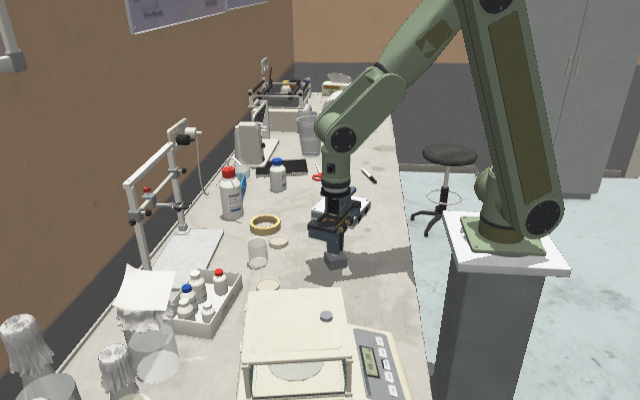

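The side view shows the fingers closed on the pin over its block at about (335,255), with little side force. I'll regrip at 90° with the insertion orientation, then lift.

Run:
```python
from h import *
Y=np.radians(-110.6);PIN=[.4897,.1952]
env.command_gripper(.03,5)
env.move_ptp([*PIN,.232],pose(Y));f0=env.get_ft_force()
env.command_gripper(.008,20);print(env.get_opening(),env.get_ft_force()-f0,env.get_t())
env.move_straight([*PIN,.272],v=.08);print("lift",env.get_ft_force()-f0,env.get_opening(),env.get_t())
HOLE=DIAL+.056*np.array([np.cos(np.radians(69.4)),np.sin(np.radians(69.4))]);print(HOLE)
env.move_ptp([*HOLE,.29],pose(Y))
print(env.get_position(),env.get_ft_force(),env.get_torque(),env.get_t())
for n in("top","side"):
    im,d=imaging.snapshot(n);cv2.imwrite(f"pics/{n}2.png",im[:,:,::-1])
b=cv2.imread("pics/side2.png")[150:250,280:400];cv2.imwrite("pics/c2.png",cv2.resize(b,None,fx=6,fy=6,interpolation=cv2.INTER_CUBIC))
print(proj("side",[*HOLE,.036]),proj("side",[*HOLE,.066]))
```

```text
0.012874701833181328 [-0.82614803 -0.46208362 -0.07178089] 30.7583
lift [-1.04614441 -0.68627677 -0.98806725] 0.013661547575635431 31.4083
[ 0.51000313 -0.04888067]
[ 0.50998434 -0.04824202  0.28966648] [0.09749018 0.20869847 0.21722582] [-0.06929904  0.05602064 -0.02958449] 32.375
[334.44924456 211.15614618] [334.50618805 202.84986401]
```

View pics/c2.png

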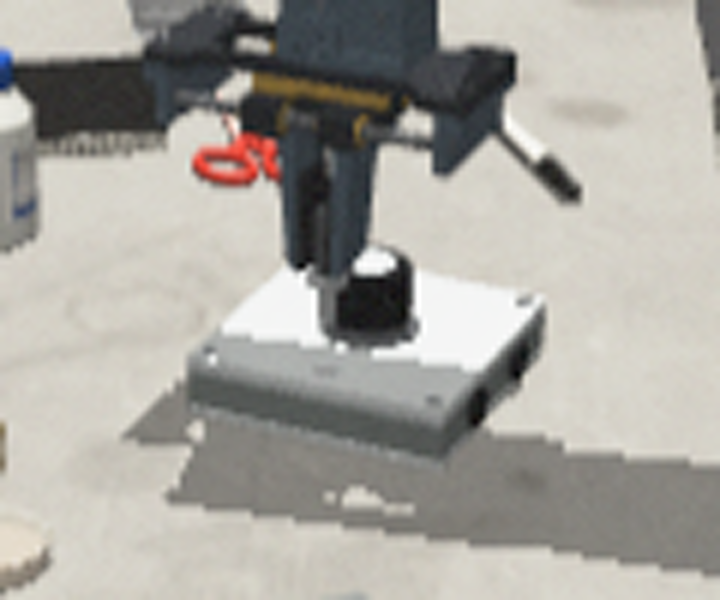

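```bash
cat >> h.py <<'E'
HOLE=np.array([.5100,-.0489])
def down(xy,z0,z1,step,fmax,v=.03):
    """step down, stop on upward force; returns reached z and force"""
    z=z0
    while z>z1+1e-6:
        z=max(z-step,z1);env.move_straight([*xy,z],v=v);f=env.get_ft_force()
        if f[2]>fmax:break
    return z,f
E
python3 - <<'E'
from h import *
env.move_straight([*HOLE,.266],v=.08);f=env.get_ft_force();print(env.get_position(),f,env.get_t())
z,f=down(HOLE,.266,.252,.001,4);print(z,f,env.get_torque(),env.get_position(),env.get_t())
E
```

```text
[ 0.51003799 -0.04845955  0.2656552 ] [-0.74426205 -0.1467668  -0.51747897] 32.925
0.252 [-0.40254047 -0.4800274  -0.5763681 ] [-0.1094191   0.03260833  0.04594182] [ 0.50997949 -0.04890589  0.25191412] 36.425
```

Run:
```python
from h import *
z,f=down(HOLE,.252,.2395,.0015,5);print(z,f,env.get_torque(),env.get_t())
if z<.242:
    z,f=down(HOLE,z,.236,.0005,4);print(z,f,env.get_torque(),env.get_position(),env.get_t())
```

```text
0.2395 [-0.45700049  0.0084218   0.32426658] [-0.12421558  0.08052431  0.00703029] 38.675
0.237 [-2.53987076  0.08550874  8.03286918] [-0.02483694  0.54246627 -0.01414093] [ 0.5099573  -0.04888241  0.23789486] 39.925
```

The collar made contact at the expected height, so I'll release, retreat and look.

Run:
```python
from h import *
env.command_gripper(.035,5);print(env.get_ft_force())
env.move_straight([*HOLE,.33],v=.12)
q=np.array(env.get_q());q[0]-=.9;env.set_joints(q)
for n in("top","side"):
    im,d=imaging.snapshot(n);cv2.imwrite(f"pics/{n}3.png",im[:,:,::-1])
b=cv2.imread("pics/side3.png")[170:235,290:390];a=cv2.imread("pics/top3.png")[185:260,290:390]
cv2.imwrite("pics/c3.png",np.hstack([cv2.resize(b,(400,260),interpolation=cv2.INTER_CUBIC),cv2.resize(a,(400,300),interpolation=cv2.INTER_CUBIC)[:260]]))
print(proj("side",[*HOLE,.036+.043]),proj("side",[*HOLE,.036]),env.get_t())
```

```text
[ 1.39296305 -0.5964238   0.10560325]
[334.53262183 199.19890875] [334.45064922 211.15341071] 43.1083
```

View pics/c3.png

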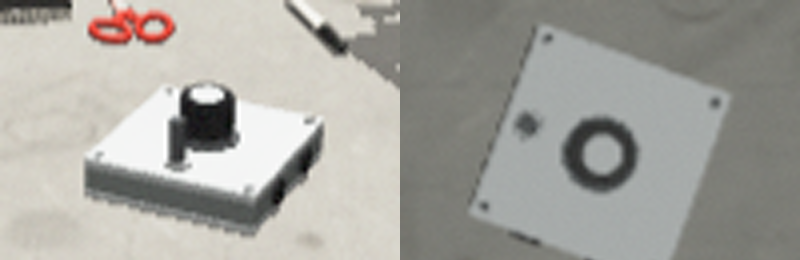

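The pin stands upright in the hole. Its top is at about px (334.5,199.5), against a predicted (334.5,199.2) for fully home, and the collar lies on the cover.

```bash
python3 -c "
from plant import env
print(env.sign_off())"
```

```text
the job is handed in; nothing more can be done
None
```

I set the dial four clicks back from the clockwise stop and put the locking pin fully home with its collar on the cover, then handed the job in at about 43 s; at the stop the torque reached 0.93 N m, just under the 1 N m slip limit, and I saw no sign of slip.

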